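Snap the massage stick back into the clip rack

TASK

Put the loose massage stick, the bar with a black hexagonal cap at each end, back in the rack: lay it along the one empty pair of spring clips and press it down until it snaps fully home in both clips, about centred end to end. Press it in rather than letting it drop, then let go. Leave the dumbbell handle with the star nuts lying where it is.

Things in the scene. Friction and masses are not known exactly. Their poses are not given: they have to be found in the camera images.
- stick: The loose massage stick: smooth aluminium bar, 22 mm diameter, with a black rubber hexagonal cap (34 mm across flats, 20 mm long) at each end; 180 mm long overall, 140 mm of bare bar between the caps, 0.09 to 0.18 kg. Origin: middle of the bar on its axis, 17 mm above the table as it lies. x runs along the bar; both ends are alike.
- seat (a point): The empty place of the rack: where the middle of the bar must lie, on its axis, 52 mm above the table. x along the seated bar (either way round), y across, z up. Clips sit 45 mm either side along x, each 12 mm long; between them fingers are free down to 35 mm below this point. The jaws' lips, 8 mm above it, leave a 17 mm gap and flare to 41 mm wide, 24 mm above it.
- rail: The fixed rack: plywood board 190 x 290 x 12 mm, origin under its centre, with three places 88 mm apart in its y, bars along its x. Two hold like sticks (fixed); the empty one may be any. A bar laid on the sprung jaws stays some 16 mm too high; pressed down with about 8 N it snaps past the lips on to blocks that stop it at the right height, and stays.
- spin_handle: Look-alike, to be left alone: loose spinlock dumbbell handle, steel bar 25 mm in diameter, 200 mm long, two star nuts 52 mm across 55 mm either side of its middle, ribbed threads outside them. Origin on the table under its middle, x along the bar. It may change places with the stick; a collar ring (50 mm across, 18 mm high) lies between them.

How it is judged:
By the outcome, as a careful person would: the job done as asked, in the order asked, and still so for the second after the job is handed in, with the robot touching nothing.
It also fails if it takes over 40 s, if anything falls off the work surface, if the arm or the gripper's body presses on something with over 40 N, if the wrist force passes 120 N, or if a joint passes its speed limit or range.

ROBOT

A 6-joint arm with a two-finger parallel gripper is mounted at the origin on the work surface. World frame = base frame: x ahead of the robot, y to its left, z up, the work surface at z = 0. Lengths are in mm, angles in rad, forces in N, time in s.
With the tool pointing down it reaches from about 300 to 775 mm from the base axis. Payload 14.6 kg.
Tool frame: the origin (TCP) lies at the very end of the fingers, on their centre line; the grasp point (between the pads) lies 19 mm behind it; z points along the fingers, y is the direction in which the jaws open and shut (so a half turn about z gives the same grasp; the last joint's range is limited). The gripper opens to 94 mm and grips with 3 to 60 N. Pads are 16 mm wide; open, the fingers measure 119 mm over their backs; the gripper's body (75 mm by 177 mm) begins 78 mm behind the grasp point.
Start: joints at [-1.17, 0.3, 1.521, -0, 1.321, -0.067], TCP at [248, -490.903, 205.446] pointing down, gripper open.
Joint ranges: [-3.03, 3.03], [-0.79, 2.21], [0.23, 2.52], [-1.04, 4.18], [0, 3.07], [-2.55, 2.55]. Speed limits (rad/s): [2.22, 2.22, 2.57, 3.14, 3.14, 3.14].

INTERFACE

Orientations are given as [roll, pitch, yaw] about the fixed x, y, z axes, in that order (R = Rz(yaw) Ry(pitch) Rx(roll)).
In Python, from cell import manip gives the robot as it stands.
- The arm moves only by the shell command python3 -m pendant 'ROWS' [FORCE]. ROWS is JSON, a list of rows, each an object with "claw": the finger opening in m, from 0 to 0.094; "delta_pos": the shift along the tool's x, y, z in m, a list of three; "rotation": the turn, a rotation vector about the tool's x, y, z in rad, a list of three. A call has 1 to 10 rows; each row is the pose to reach, as a shift and turn from the pose measured when the call began, along the tool's axes at that moment; what a row does not reach only later rows make up. A row lasts 1/8 s, in which the tool goes at most 62.5 mm and 10.7 degrees, less where a joint would pass 70% of its speed; a pose out of reach is approached as far as the arm can. A call with a gripper value outside its range is refused whole. The fingers move at their own pace and stop on an object; FORCE is the grip in N (left out, the last holds). Time passes only in rows, so rows that repeat a pose let the fingers close. It gives the time, the measured TCP pose, the force and the opening at its end, in the units of the state.
- manip.read_state(): the state, without advancing time (a new reading comes with each control period).
- manip.camera(name): name is "side" or "top"; returns the picture (384x512x3 uint8, red, green, blue); there is no depth.
- manip.camera_model(name): a dict with "fx", "fy", "cx", "cy" (pixels), "distortion" ([k1, k2, p1, p2, k3] as OpenCV has them; the pictures are not rectified), "cam_to_world" (4x4, takes a point from camera to world coordinates). Camera axes: x right, y up, looking along -z (the intrinsics and any distortion apply to the point x, -y, -z); pixel columns grow to the right and rows downward; lengths in mm; the calibration is good to about 2 mm. A picture is of the moment at which its call begins. camera_model takes no time and is no camera call.
- manip.sign_off(): hands the job in, once; it reports no verdict.
The state is a dict: "clock": time; "joints": joint angles; "qd": joint speeds; "effort": joint torques, N m; "eef_pos": TCP position; "eef_rot": TCP orientation; "wrist_force": force on the tool from outside, world axes, zero at the start; "moment": the same for the moment, N m; "finger_gap": finger opening in mm.
Only numpy, scipy, OpenCV 4.12 (cv2) and the standard library are available. Lean on these libraries where they do the work, as an engineer would, in place of code of your own. Each camera call takes 0.05 s, during which the arm holds its last target.

## Working session

There is one attempt and no reset: what is moved stays moved. The work goes in short steps, Python scripts to look and compute and a shell command to move; the robot and the scene stay as the last step left them, time stands still between calls to the robot, and variables do not carry over. Pictures are saved under pics/ and viewed, and the job is handed in when it is done.

```bash
mkdir -p pics; python3 - <<'E'
from cell import manip
import cv2
s=manip.read_state(); print(s)
for n in("top","side"):
    cv2.imwrite(f"pics/{n}0.png",manip.camera(n)[:,:,::-1]); print(n,manip.camera_model(n))
E
```

```text
{'clock': 0.0, 'joints': array([-1.16960702e+00,  3.00447005e-01,  1.52160610e+00,  3.09741484e-05,
        1.32069816e+00, -6.66204281e-02]), 'qd': array([-0.00020605,  0.00052346, -0.00080201,  0.00155512, -0.00105433,
        0.00203297]), 'effort': array([-1.50591990e-03, -5.31821108e+01, -3.52735233e+01,  7.07901525e-02,
        2.45206797e-02, -3.68955239e-05]), 'eef_pos': array([ 247.90089415, -490.65846365,  204.88896529]), 'eef_rot': array([-3.14043861e+00, -1.07065404e-04,  4.67801988e-01]), 'wrist_force': array([-0.16393462,  0.96520493,  0.3670682 ]), 'moment': array([ 0.0155026 , -0.01852936,  0.02162792]), 'finger_gap': 93.79500942874984}
top {'fx': 389.1451839853859, 'fy': 389.1451839853859, 'cx': 257.54489625595755, 'cy': 192.46749528319629, 'distortion': array([-0.00744978,  0.        ,  0.        ,  0.        ,  0.        ]), 'cam_to_world': array([[ 9.39879562e-03,  9.96646072e-01, -8.12912692e-02,
         4.68483423e+02],
       [-9.99940669e-01,  8.91987393e-03, -6.25258618e-03,
         3.60928661e+01],
       [-5.50650758e-03,  8.13452129e-02,  9.96670775e-01,
         9.24729402e+02],
       [ 0.00000000e+00,  0.00000000e+00,  0.00000000e+00,
         1.00000000e+00]])}
side {'fx': 493.9521449302152, 'fy': 493.9521449302152, 'cx': 258.4492091565034, 'cy': 188.17196447424996, 'distortion': array([0.01027795, 0.        , 0.        , 0.        , 0.        ]), 'cam_to_world': array([[-9.16205488e-01,  2.67351603e-01, -2.98480526e-01,
         2.33826967e+02],
       [-4.00708505e-01, -6.12115880e-01,  6.81723437e-01,
         7.61507312e+02],
       [-4.44816133e-04,  7.44202439e-01,  6.67953989e-01,
         7.52012351e+02],
       [ 0.00000000e+00,  0.00000000e+00,  0.00000000e+00,
         1.00000000e+00]])}
```

View pics/top0.png

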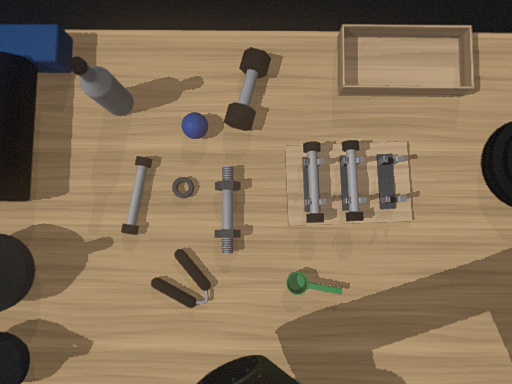

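View pics/side0.png

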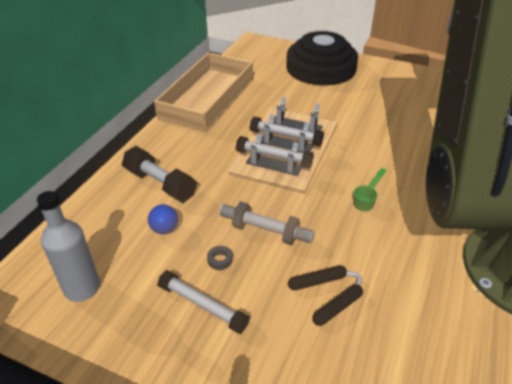

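The stick lies at the left of the top picture, with caps near (144,161) and (130,229). The empty clips are on the right, near (388,158) and (388,200), and the spin handle is at (228,210). I'll zoom in to measure.

```bash
python3 - <<'E'
import cv2,numpy as np
t=cv2.imread("pics/top0.png"); s=cv2.imread("pics/side0.png")
a=cv2.resize(t[145:245,110:170],None,fx=6,fy=6,interpolation=cv2.INTER_CUBIC)
b=cv2.resize(t[130:230,340:420],None,fx=5,fy=6,interpolation=cv2.INTER_CUBIC)
cv2.imwrite("pics/z1.png",np.hstack([a,b]))
cv2.imwrite("pics/z2.png",cv2.resize(s[90:190,225:345],None,fx=6,fy=6,interpolation=cv2.INTER_CUBIC))
E
```

```text
(no output)
```

View pics/z1.png

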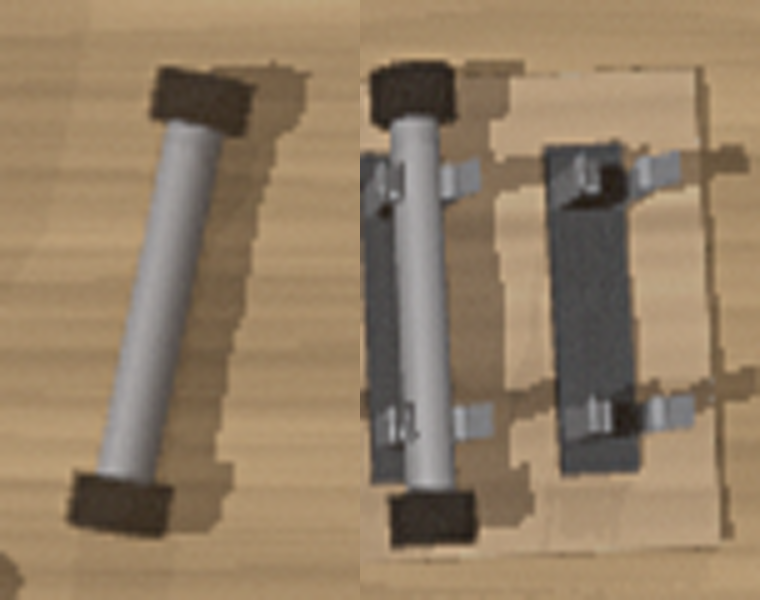

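View pics/z2.png

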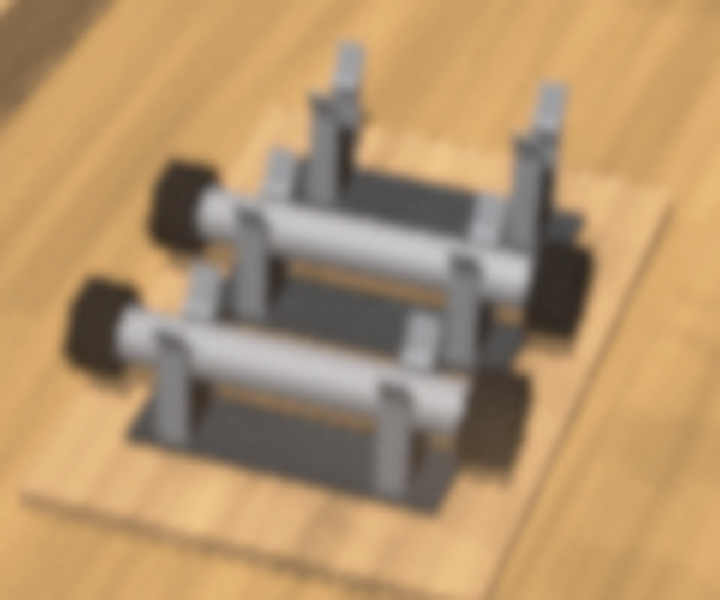

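```bash
python3 - <<'E'
import cv2,numpy as np
t=cv2.imread("pics/top0.png"); s=cv2.imread("pics/side0.png")
cv2.imwrite("pics/z3.png",cv2.resize(t[135:230,280:416],None,fx=5.8,fy=5.8,interpolation=cv2.INTER_CUBIC))
cv2.imwrite("pics/z4.png",cv2.resize(s[265:335,150:255],None,fx=7,fy=7,interpolation=cv2.INTER_CUBIC))
E
```

```text
(no output)
```

View pics/z3.png

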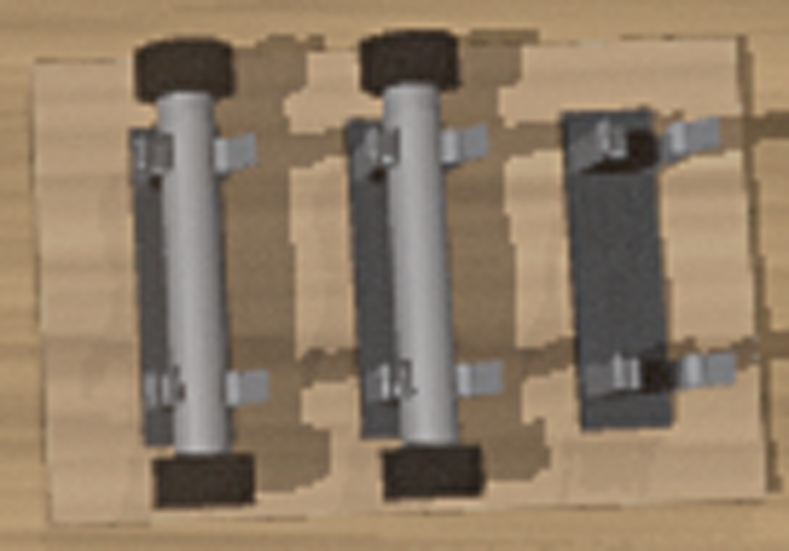

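View pics/z4.png

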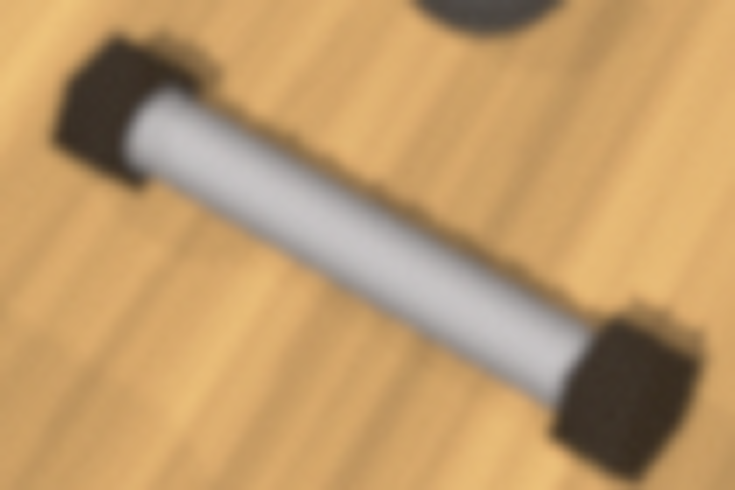

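```bash
cat > h.py <<'E'
import numpy as np,cv2
from cell import manip
from scipy.optimize import least_squares
def cam(n):
    m=manip.camera_model(n);K=np.array([[m['fx'],0,m['cx']],[0,m['fy'],m['cy']],[0,0,1.]])
    return K,np.array(m['distortion']),np.array(m['cam_to_world'])
def ray(n,p,z):
    K,d,T=cam(n);q=cv2.undistortPoints(np.array([[p]],float),K,d)[0,0]
    r=T[:3,:3]@np.array([q[0],-q[1],-1]);o=T[:3,3]
    return o+r*(z-o[2])/r[2]
def proj(n,P):
    K,d,T=cam(n);C=(np.atleast_2d(P)-T[:3,3])@T[:3,:3]*[1,-1,-1]
    return cv2.projectPoints(C,np.zeros(3),np.zeros(3),K,d)[0][:,0]
def zm(p,s,o): return [(p[0]+.5)/s-.5+o[0],(p[1]+.5)/s-.5+o[1]]
E
python3 - <<'E'
from h import *
def fit(obs,x0):
    def f(x):
        c,s=np.cos(x[2]),np.sin(x[2]);o=[]
        for n,p,l in obs:
            P=[x[0]+c*l[0]-s*l[1],x[1]+s*l[0]+c*l[1],l[2]]
            o+=list(proj(n,P)[0]-p)
        return np.array(o)
    r=least_squares(f,x0,loss='soft_l1');print(r.x,np.round(r.fun.reshape(-1,2),1).tolist());return r.x
A=lambda p:zm(p,6,(110,145)); S=lambda p:zm(p,7,(150,265))
# stick, x axis toward top end (world +x)
tp=[("top",A((195,124)),(70,0,19)),("top",A((129,477)),(-70,0,19)),("top",A((202,101)),(80,0,26)),("top",A((120,505)),(-80,0,26))]
sd=[("side",S((145,127)),(70,0,19)),("side",S((573,363)),(-70,0,19))]
for o in(tp,sd,tp+sd): fit(o,[450,300,0.2])
B=lambda p:zm(p,5.8,(280,135)); Z=lambda p:zm(p,6,(225,90))
bd=[("top",B((36,62)),(95,145,12)),("top",B((738,38)),(95,-145,12)),("top",B((50,522)),(-95,145,12)),("top",B((768,496)),(-95,-145,12))]
bars=[("top",B((412,88)),(70,0,54)),("top",B((430,443)),(-70,0,54)),("top",B((185,95)),(70,88,54)),("top",B((202,452)),(-70,88,54))]
sb=[("side",Z((205,213)),(70,0,52)),("side",Z((527,277)),(-70,0,52)),("side",Z((128,330)),(70,88,52)),("side",Z((462,408)),(-70,88,52))]
for o in(bd,bars,sb,bd+bars+sb):
    x=fit(o,[450,-100,0.]);c,s=np.cos(x[2]),np.sin(x[2]);print("seat",x[0]+s*88,x[1]-c*88)
E
```

```text
[ 5.34417192e+02  3.23728142e+02 -1.59803392e-01] [[0.7, 0.3], [0.1, 0.3], [-0.6, -0.5], [-0.2, -0.1]]
[538.86464897 324.89942454  -6.43461142] [[-1.0, -0.9], [0.8, 0.6]]
[ 5.35794557e+02  3.24372849e+02 -1.50177591e-01] [[0.1, -0.3], [0.2, -0.3], [-1.2, -1.1], [-0.1, -0.6], [0.6, -0.5], [2.6, 0.9]]
[ 5.68572489e+02 -1.71542007e+02  4.21948752e-02] [[-0.7, -0.6], [0.2, -0.5], [0.1, 0.3], [0.3, 0.7]]
seat 572.2845364007378 -259.46368046512714
[ 569.11440186 -170.83165781 -106.77129234] [[-0.2, -0.3], [0.0, 0.3], [0.1, -0.2], [-0.0, 0.1]]
seat 572.8847406381811 -258.7508510819509
[ 571.54660183 -172.80725743 -458.62138182] [[-0.4, -0.6], [0.5, 0.5], [-0.8, -0.1], [0.6, -0.0]]
seat 576.0454533326458 -260.6921840940845Traceback (most recent call last):
  File "<stdin>", line 20, in <module>
  File "<stdin>", line 9, in fit
    return func(*args, **kwargs)
    result = trf(vector_fun.fun, vector_fun.jac, x0, f0, J0, lb, ub, ftol, xtol,
                 gtol, max_nfev, x_scale, loss_function, tr_solver,
                 tr_options.copy(), verbose, callback=callback_wrapped)
    return trf_
[... 820 characters left out ...]
 df = [f_eval - f0 for f_eval in f_evals]
                                    ^^^^^^^
    f = np.atleast_1d(self.fun(x, *self.args, **self.kwargs))
                      ~~~~~~~~^^^^^^^^^^^^^^^^^^^^^^^^^^^^^^
    return np.atleast_1d(self.fun(x))
                         ~~~~~~~~^^^
    return self.f(x, *self.args, **self.kwargs)
           ~~~~~~^^^^^^^^^^^^^^^^^^^^^^^^^^^^^^
  File "<stdin>", line 7, in f
  File "h.py", line 12, in proj
    K,d,T=cam(n);C=(np.atleast_2d(P)-T[:3,3])@T[:3,:3]*[1,-1,-1]
          ~~~^^^
  File "h.py", line 5, in cam
    m=manip.camera_model(n);K=np.array([[m['fx'],0,m['cx']],[0,m['fy'],m['cy']],[0,0,1.]])
ValueError: time passes only in moves, steps and waits
```

```bash
python3 - <<'E'
from cell import manip
import pickle
pickle.dump({n:manip.camera_model(n) for n in("top","side")},open("cm.pkl","wb"))
E
sed -i 's/m=manip.camera_model(n)/m=CM[n]/; 2a import pickle; CM=pickle.load(open("cm.pkl","rb"))' h.py
cat >> h.py <<'E'
from scipy.spatial.transform import Rotation as Ro
def delta(pos,yaw):
    s=manip.read_state();R=Ro.from_euler('xyz',s['eef_rot'])
    d=R.inv().apply(np.array(pos)-s['eef_pos'])
    r=(R.inv()*Ro.from_euler('xyz',[np.pi,0,yaw])).as_rotvec()
    print("pos",s['eef_pos'].round(1),"rot",s['eef_rot'].round(3),"t",s['clock'],"F",s['wrist_force'].round(1),"gap",round(s['finger_gap'],1))
    print("delta_m",(d/1000).round(4),"rot",r.round(3))
E
python3 - <<'E'
from h import *
print("bottle base",ray("side",(82,292),0))
for p,l in(((70,70,19),0),):pass
delta([420,0,205],0.1); delta([535,324,130],-0.155)
E
```

```text
bottle base [753.23350302 386.94437718   0.        ]
pos [ 247.9 -490.7  205. ] rot [-3.141 -0.     0.468] t 0.1 F [ 0.  -0.2 -0.7] gap 93.5
delta_m [ 3.749e-01 -3.604e-01  3.000e-04] rot [-0.001  0.     0.368]
pos [ 247.9 -490.7  205. ] rot [-3.141 -0.     0.468] t 0.1 F [ 0.  -0.2 -0.7] gap 93.5
delta_m [ 0.6236 -0.5977  0.0756] rot [-0.001  0.     0.623]
```

```bash
python3 -m pendant '[{"claw":0.07,"delta_pos":[0.624,-0.598,0.04],"rotation":[0,0,0.62]},{"claw":0.07,"delta_pos":[0.624,-0.598,0.04],"rotation":[0,0,0.62]},{"claw":0.07,"delta_pos":[0.624,-0.598,0.04],"rotation":[0,0,0.62]},{"claw":0.07,"delta_pos":[0.624,-0.598,0.04],"rotation":[0,0,0.62]},{"claw":0.07,"delta_pos":[0.624,-0.598,0.04],"rotation":[0,0,0.62]},{"claw":0.07,"delta_pos":[0.624,-0.598,0.04],"rotation":[0,0,0.62]},{"claw":0.07,"delta_pos":[0.624,-0.598,0.04],"rotation":[0,0,0.62]},{"claw":0.07,"delta_pos":[0.624,-0.598,0.04],"rotation":[0,0,0.62]},{"claw":0.07,"delta_pos":[0.624,-0.598,0.04],"rotation":[0,0,0.62]},{"claw":0.07,"delta_pos":[0.624,-0.598,0.04],"rotation":[0,0,0.62]}]' 45; python3 -c "
from h import *
delta([535,324,120],-0.155)"
```

```text
clock: 1.35
eef_pos: [453.4, 93.1, 177.0]
eef_rot: [-3.141, 0.0, -0.152]
wrist_force: [0.6, -0.5, 0.5]
finger_gap: 70.1
pos [453.4  93.1 177. ] rot [-3.141  0.    -0.152] t 1.35 F [ 0.6 -0.5  0.5] gap 70.1
delta_m [ 0.0458 -0.2405  0.0571] rot [-0.001  0.     0.003]
```

```bash
python3 -m pendant '[{"claw":0.07,"delta_pos":[0.046,-0.2405,0.03],"rotation":[0,0,0]},{"claw":0.07,"delta_pos":[0.046,-0.2405,0.03],"rotation":[0,0,0]},{"claw":0.07,"delta_pos":[0.046,-0.2405,0.03],"rotation":[0,0,0]},{"claw":0.07,"delta_pos":[0.046,-0.2405,0.05],"rotation":[0,0,0]},{"claw":0.07,"delta_pos":[0.046,-0.2405,0.057],"rotation":[0,0,0]},{"claw":0.07,"delta_pos":[0.046,-0.2405,0.057],"rotation":[0,0,0]},{"claw":0.07,"delta_pos":[0.046,-0.2405,0.057],"rotation":[0,0,0]}]'; python3 -c "
from h import *
for n in('top','side'): cv2.imwrite(f'pics/{n}1.png',manip.camera(n)[:,:,::-1])
delta([535,324,5],-0.155)"
```

```text
clock: 2.22
eef_pos: [535.5, 322.9, 121.3]
eef_rot: [-3.14, -0.001, -0.153]
wrist_force: [0.2, -0.3, 0.5]
finger_gap: 69.9
pos [535.6 323.  121.5] rot [-3.14e+00 -1.00e-03 -1.53e-01] t 2.325 F [ 0.6  0.6 -0.2] gap 69.9
delta_m [-0.0009 -0.0006  0.1165] rot [-0.002 -0.001  0.002]
```

View pics/side1.png

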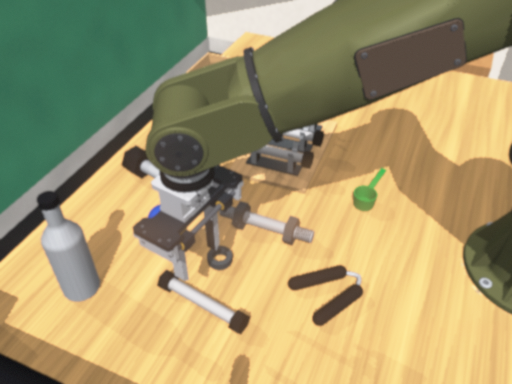

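The gripper is above the stick, with its fingers at about (180,265) and (212,235). The collar at (219,258) is clear of them, so I'm descending.

```bash
python3 -m pendant '[{"claw":0.07,"delta_pos":[-0.001,-0.001,0.05],"rotation":[0,0,0]},{"claw":0.07,"delta_pos":[-0.001,-0.001,0.095],"rotation":[0,0,0]},{"claw":0.07,"delta_pos":[-0.001,-0.001,0.117],"rotation":[0,0,0]},{"claw":0.07,"delta_pos":[-0.001,-0.001,0.117],"rotation":[0,0,0]},{"claw":0.01,"delta_pos":[-0.001,-0.001,0.117],"rotation":[0,0,0]},{"claw":0.01,"delta_pos":[-0.001,-0.001,0.117],"rotation":[0,0,0]},{"claw":0.01,"delta_pos":[-0.001,-0.001,0.117],"rotation":[0,0,0]},{"claw":0.01,"delta_pos":[-0.001,-0.001,0.117],"rotation":[0,0,0]}]' 45; python3 -c "
from h import *
delta([535,324,5],-0.155)"
```

```text
clock: 3.32
eef_pos: [535.1, 324.5, 4.9]
eef_rot: [-3.139, -0.002, -0.153]
wrist_force: [-0.5, 0.3, -0.4]
finger_gap: 33.5
pos [535.1 324.5   4.9] rot [-3.139e+00 -2.000e-03 -1.530e-01] t 3.325 F [-0.5  0.3 -0.4] gap 33.5
delta_m [-0.      0.0005 -0.0001] rot [-0.002 -0.002  0.002]
```

```bash
python3 -m pendant '[{"claw":0.005,"delta_pos":[0,0,0],"rotation":[0,0,0]},{"claw":0.005,"delta_pos":[0,0,0],"rotation":[0,0,0]},{"claw":0.005,"delta_pos":[0,0,0],"rotation":[0,0,0]},{"claw":0.005,"delta_pos":[0,0,0],"rotation":[0,0,0]},{"claw":0.005,"delta_pos":[0,0,-0.06],"rotation":[0,0,0]},{"claw":0.005,"delta_pos":[0,0,-0.12],"rotation":[0,0,0]},{"claw":0.005,"delta_pos":[0,0,-0.17],"rotation":[0,0,0]},{"claw":0.005,"delta_pos":[0,0,-0.17],"rotation":[0,0,0]}]' 45; python3 -c "
from h import *
for n in('top','side'): cv2.imwrite(f'pics/{n}2.png',manip.camera(n)[:,:,::-1])
delta([573,-259,150],0.043)"
```

```text
clock: 4.32
eef_pos: [536.0, 324.8, 179.0]
eef_rot: [-3.135, -0.007, -0.153]
wrist_force: [0.5, 1.1, -1.6]
finger_gap: 20.9
pos [534.5 324.  174.1] rot [-3.14e+00 -1.00e-03 -1.53e-01] t 4.425 F [ 0.2  0.4 -2.2] gap 21.2
delta_m [0.127  0.5703 0.0232] rot [-0.002 -0.001 -0.196]
```

View pics/side2.png

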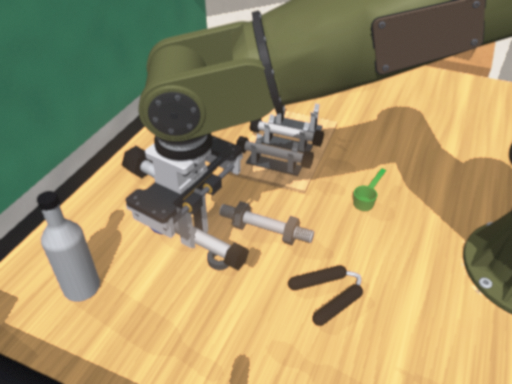

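View pics/top2.png

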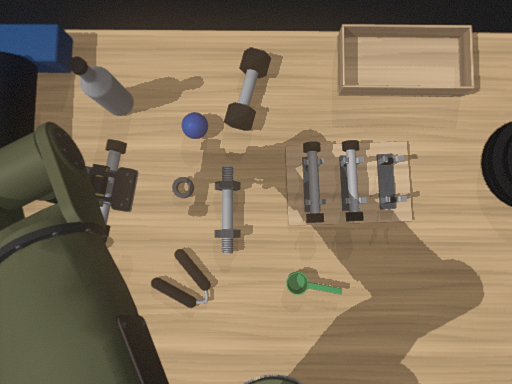

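The stick is held: its lower cap shows at (236,256) in the side view, and at (117,146) and (103,232) in the top view. I'll check the projected grasp against those.

```bash
python3 - <<'E'
from h import *
c,s=np.cos(-.153),np.sin(-.153)
for n in("side","top"):
    im=cv2.imread(f"pics/{n}2.png")
    for a in(-90,-70,70,90):
        p=proj(n,[534.5+c*a,324+s*a,186])[0];print(n,a,p.round(1))
        cv2.circle(im,tuple((p*16).round().astype(int)),16,(0,0,255),-1,shift=4)
    x0,y0=(130,180) if n=="side" else (60,125)
    cv2.imwrite(f"pics/chk_{n}.png",cv2.resize(im[y0:y0+115,x0:x0+130],None,fx=5,fy=5,interpolation=cv2.INTER_CUBIC))
E
```

```text
side -90 [242.3 259.4]
side -70 [231.1 253.8]
side 70 [159.5 218.1]
side 90 [150.  213.4]
top -90 [100.4 234.8]
top -70 [102.4 224.4]
top 70 [116.4 152.4]
top 90 [118.4 142.3]
```

View pics/chk_side.png

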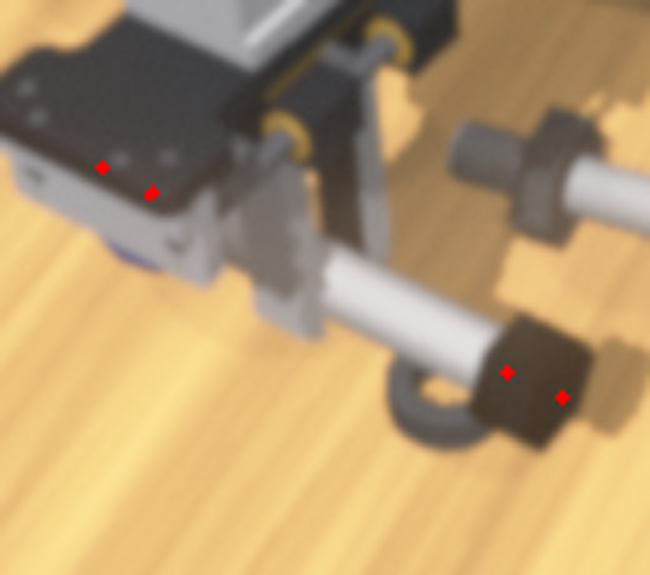

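View pics/chk_top.png

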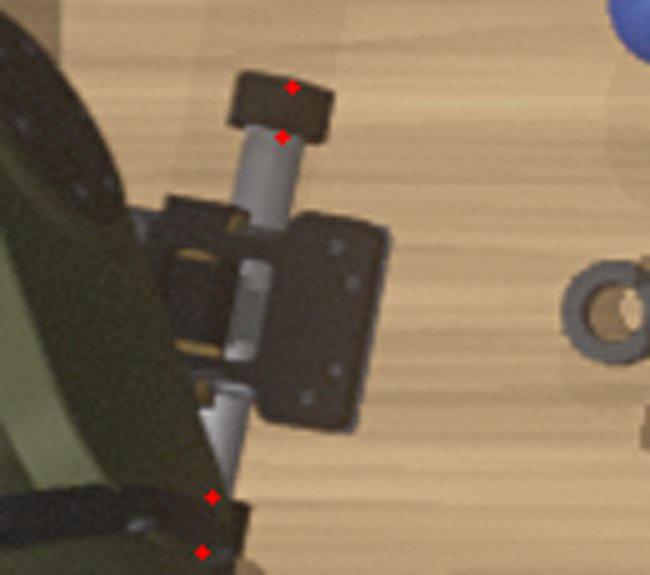

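The grasp is centred to within about 2–3 mm and the stick is level. I'm carrying it over to the rack.

```bash
python3 -m pendant '[{"claw":0.005,"delta_pos":[0.0136,0.06,0],"rotation":[0,0,-0.02]},{"claw":0.005,"delta_pos":[0.0263,0.118,0],"rotation":[0,0,-0.05]},{"claw":0.005,"delta_pos":[0.039,0.176,0],"rotation":[0,0,-0.08]},{"claw":0.005,"delta_pos":[0.052,0.234,0],"rotation":[0,0,-0.1]},{"claw":0.005,"delta_pos":[0.065,0.292,0],"rotation":[0,0,-0.12]},{"claw":0.005,"delta_pos":[0.078,0.35,0],"rotation":[0,0,-0.14]},{"claw":0.005,"delta_pos":[0.091,0.408,0],"rotation":[0,0,-0.16]},{"claw":0.005,"delta_pos":[0.104,0.466,0],"rotation":[0,0,-0.18]},{"claw":0.005,"delta_pos":[0.117,0.524,0.01],"rotation":[0,0,-0.196]},{"claw":0.005,"delta_pos":[0.127,0.57,0.023],"rotation":[0,0,-0.196]}]' 45;  python3 -m pendant '[{"claw":0.005,"delta_pos":[0,0,0],"rotation":[0,0,0]},{"claw":0.005,"delta_pos":[0,0,0],"rotation":[0,0,0]}]';python3 -c "
from h import *
delta([573,-259,105],0.045)"
```

```text
clock: 5.68
eef_pos: [572.2, -260.8, 147.8]
eef_rot: [-3.139, 0.001, 0.042]
wrist_force: [-0.1, 0.9, -1.4]
finger_gap: 21.2
clock: 5.92
eef_pos: [571.6, -260.1, 146.1]
eef_rot: [-3.137, 0.004, 0.042]
wrist_force: [-0.2, 0.6, -0.7]
finger_gap: 20.6
pos [ 571.6 -260.1  146.1] rot [-3.137  0.004  0.042] t 5.925 F [-0.2  0.6 -0.7] gap 20.6
delta_m [ 0.0016 -0.0009  0.0411] rot [-0.004  0.004 -0.003]
```

```bash
python3 -m pendant '[{"claw":0.005,"delta_pos":[0.001,-0.001,0.03],"rotation":[0,0,0]},{"claw":0.005,"delta_pos":[0.001,-0.001,0.056],"rotation":[-0.004,0.004,0]},{"claw":0.005,"delta_pos":[0.001,-0.001,0.056],"rotation":[-0.004,0.004,0]},{"claw":0.005,"delta_pos":[0.001,-0.001,0.056],"rotation":[-0.004,0.004,0]}]' 45;python3 -c "
from h import *
delta([573,-259,64],0.045)
ims={n:manip.camera(n)[:,:,::-1] for n in('top','side')}
for n,(x,y) in dict(top=(310,120),side=(225,70)).items():
    cv2.imwrite(f'pics/{n}3.png',ims[n]); cv2.imwrite(f'pics/{n}3z.png',cv2.resize(ims[n][y:y+115,x:x+130],None,fx=5,fy=5,interpolation=cv2.INTER_CUBIC))"
```

```text
clock: 6.42
eef_pos: [573.0, -258.3, 91.4]
eef_rot: [3.141, -0.001, 0.043]
wrist_force: [-0.5, -1.0, -0.9]
finger_gap: 21.1
pos [ 573.  -258.3   91.4] rot [ 3.141e+00 -1.000e-03  4.300e-02] t 6.425 F [-0.5 -1.  -0.9] gap 21.1
delta_m [-0.0001  0.0007  0.0274] rot [ 0.    -0.001 -0.002]
```

View pics/top3z.png

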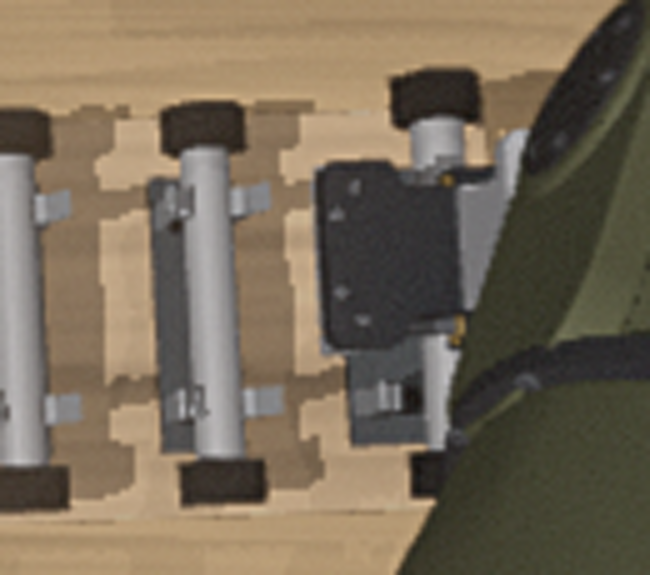

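View pics/side3z.png

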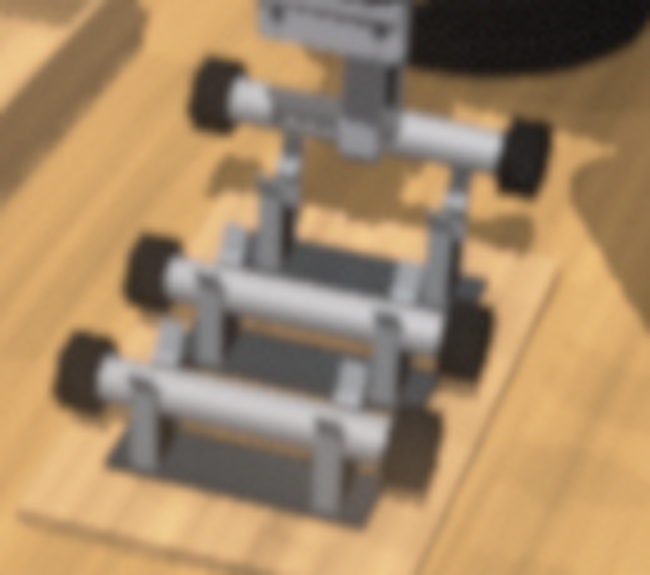

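```bash
python3 - <<'E'
from h import *
B=lambda p:zm(p,5,(310,120));S=lambda p:zm(p,5,(225,70))
for q in((438,118),(441,450)): print("held",ray("top",B(q),105).round(1))
for q in((205,150),(221,460)): print("mid",ray("top",B(q),54).round(1))
for q in((233,93),(500,148)): print("held side",ray("side",S(q),103).round(1))
for q in((168,271),(443,328)): print("mid side",ray("side",S(q),52).round(1))
for q in((101,370),(388,432)): print("first side",ray("side",S(q),52).round(1))
E
```

```text
held [ 643.5 -255.7  105. ]
held [ 501.8 -254.2  105. ]
mid [ 638.7 -168.2   54. ]
mid [ 498.5 -173.9   54. ]
held side [ 646.4 -261.9  103. ]
held side [ 506.  -266.1  103. ]
mid side [ 643.  -171.8   52. ]
mid side [ 502.3 -180.7   52. ]
first side [639.2 -84.2  52. ]
first side [499.1 -93.9  52. ]
```

Both views agree: the held bar is on the seat's line to within about 1 mm along it, and 0–4 mm across it, which the flare can take up. I'll lower it to just above contact.

```bash
python3 -m pendant '[{"claw":0.005,"delta_pos":[0,0.0008,0.015],"rotation":[0,0,0]},{"claw":0.005,"delta_pos":[0,0.0008,0.027],"rotation":[0,0,0]},{"claw":0.005,"delta_pos":[0,0.0008,0.03],"rotation":[0,0,0]},{"claw":0.005,"delta_pos":[0,0.0008,0.03],"rotation":[0,0,0]}]' 55; python3 -m pendant '[{"claw":0.005,"delta_pos":[0,0,0.003],"rotation":[0,0,0]},{"claw":0.005,"delta_pos":[0,0,0.006],"rotation":[0,0,0]},{"claw":0.005,"delta_pos":[0,0,0.006],"rotation":[0,0,0]}]'
```

```text
clock: 7.02
eef_pos: [573.0, -259.5, 61.2]
eef_rot: [3.141, -0.001, 0.042]
wrist_force: [-0.5, -0.1, -1.0]
finger_gap: 20.8
clock: 7.4
eef_pos: [573.4, -259.7, 55.6]
eef_rot: [3.141, -0.003, 0.042]
wrist_force: [2.0, -0.1, 1.6]
finger_gap: 20.4
```

Contact is just starting, so I'm pressing down in small steps.

```bash
python3 -m pendant '[{"claw":0.005,"delta_pos":[0,0,0.002],"rotation":[0,0,0]},{"claw":0.005,"delta_pos":[0,0,0.004],"rotation":[0,0,0]},{"claw":0.005,"delta_pos":[0,0,0.006],"rotation":[0,0,0]},{"claw":0.005,"delta_pos":[0,0,0.006],"rotation":[0,0,0]}]';python3 -m pendant '[{"claw":0.005,"delta_pos":[0,0,0.002],"rotation":[0,0,0]},{"claw":0.005,"delta_pos":[0,0,0.004],"rotation":[0,0,0]},{"claw":0.005,"delta_pos":[0,0,0.005],"rotation":[0,0,0]},{"claw":0.005,"delta_pos":[0,0,0.005],"rotation":[0,0,0]}]'
```

```text
clock: 7.9
eef_pos: [573.9, -259.8, 50.3]
eef_rot: [3.14, -0.004, 0.042]
wrist_force: [1.7, 0.3, 4.3]
finger_gap: 20.7
clock: 8.4
eef_pos: [573.5, -259.6, 44.5]
eef_rot: [3.141, -0.003, 0.042]
wrist_force: [0.6, 0.1, -3.7]
finger_gap: 20.6
```

```bash
python3 -m pendant '[{"claw":0.005,"delta_pos":[0,0,0.002],"rotation":[0,0,0]},{"claw":0.005,"delta_pos":[0,0,0.004],"rotation":[0,0,0]},{"claw":0.005,"delta_pos":[0,0,0.005],"rotation":[0,0,0]},{"claw":0.005,"delta_pos":[0,0,0.005],"rotation":[0,0,0]}]';python3 -m pendant '[{"claw":0.005,"delta_pos":[0,0,0.002],"rotation":[0,0,0]},{"claw":0.005,"delta_pos":[0,0,0.003],"rotation":[0,0,0]},{"claw":0.005,"delta_pos":[0,0,0.003],"rotation":[0,0,0]}]'; python3 -c "
from h import *
ims={n:manip.camera(n)[:,:,::-1] for n in('top','side')}
for n,(x,y) in dict(top=(310,120),side=(225,70)).items():
    cv2.imwrite(f'pics/{n}4z.png',cv2.resize(ims[n][y:y+115,x:x+130],None,fx=5,fy=5,interpolation=cv2.INTER_CUBIC))"
```

```text
clock: 8.9
eef_pos: [573.3, -259.6, 39.8]
eef_rot: [3.141, -0.002, 0.042]
wrist_force: [-5.6, 0.9, 4.6]
finger_gap: 20.6
clock: 9.28
eef_pos: [573.5, -259.7, 39.6]
eef_rot: [3.14, -0.003, 0.043]
wrist_force: [-15.5, 6.7, 27.4]
finger_gap: 20.8
```

View pics/side4z.png

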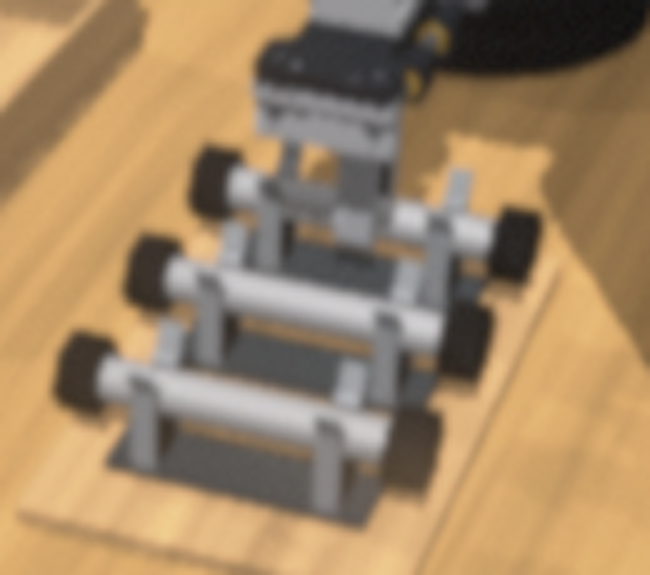

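The bar is on its stops: height is right at TCP 39.6, 27 N is felt, and both jaws are closed over it at the same level as the neighbours. I'll relieve the pressure, let go and retreat straight up.

```bash
python3 -m pendant '[{"claw":0.005,"delta_pos":[0,0,0],"rotation":[0,0,0]},{"claw":0.005,"delta_pos":[0,0,0],"rotation":[0,0,0]},{"claw":0.05,"delta_pos":[0,0,0],"rotation":[0,0,0]},{"claw":0.05,"delta_pos":[0,0,0],"rotation":[0,0,0]},{"claw":0.05,"delta_pos":[0,0,0],"rotation":[0,0,0]},{"claw":0.05,"delta_pos":[0,0,0],"rotation":[0,0,0]},{"claw":0.05,"delta_pos":[0,0,0],"rotation":[0,0,0]}]' && python3 -m pendant '[{"claw":0.05,"delta_pos":[0,0,-0.02],"rotation":[0,0,0]},{"claw":0.05,"delta_pos":[0,0,-0.06],"rotation":[0,0,0]},{"claw":0.05,"delta_pos":[0,0,-0.11],"rotation":[0,0,0]},{"claw":0.05,"delta_pos":[0,0,-0.16],"rotation":[0,0,0]},{"claw":0.05,"delta_pos":[-0.06,0.02,-0.2],"rotation":[0,0,0]},{"claw":0.05,"delta_pos":[-0.12,0.06,-0.2],"rotation":[0,0,0]},{"claw":0.05,"delta_pos":[-0.17,0.1,-0.2],"rotation":[0,0,0]},{"claw":0.05,"delta_pos":[-0.2,0.15,-0.2],"rotation":[0,0,0]},{"claw":0.05,"delta_pos":[-0.2,0.15,-0.2],"rotation":[0,0,0]}]'; python3 -c "
from h import *
ims={n:manip.camera(n)[:,:,::-1] for n in('top','side')}
for n,(x,y) in dict(top=(310,120),side=(225,70)).items():
    cv2.imwrite(f'pics/{n}5.png',ims[n]);cv2.imwrite(f'pics/{n}5z.png',cv2.resize(ims[n][y:y+115,x:x+130],None,fx=5,fy=5,interpolation=cv2.INTER_CUBIC))"
```

```text
clock: 10.25
eef_pos: [573.5, -259.7, 39.5]
eef_rot: [3.14, -0.003, 0.043]
wrist_force: [-0.5, 0.1, 0.7]
finger_gap: 49.9
clock: 11.38
eef_pos: [377.4, -420.1, 240.7]
eef_rot: [3.139, -0.004, 0.039]
wrist_force: [1.0, -0.5, -0.5]
finger_gap: 49.9
```

View pics/side5z.png

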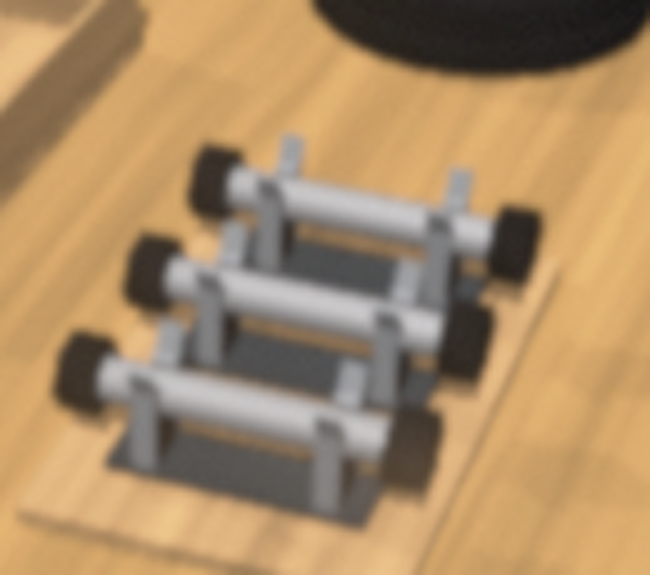

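View pics/top5z.png

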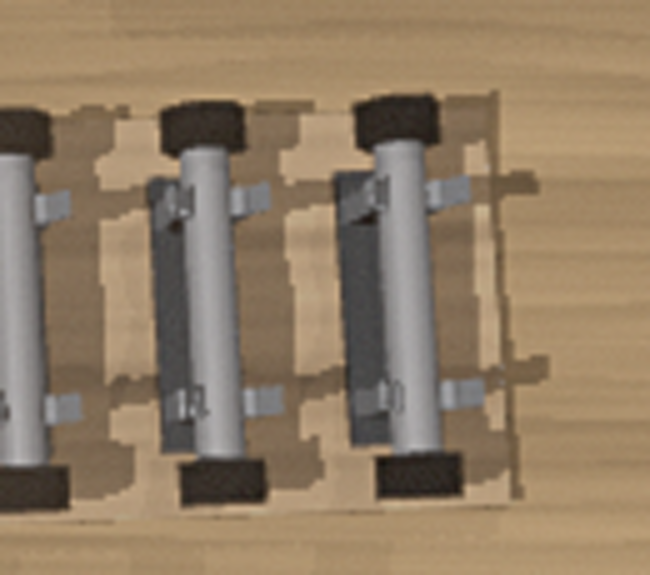

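View pics/top5.png

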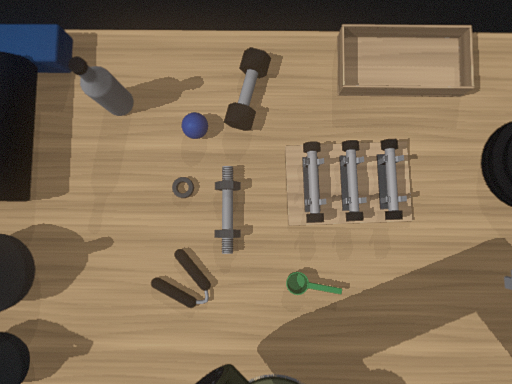

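The stick now sits in the third place. In the top zoom its bar runs from (400,143) to (416,453), matching its neighbour at (205,150) to (221,460), and the jaws are around it at both ends. The handle is unmoved at (228,210).

```bash
python3 -c "
from cell import manip
print(manip.sign_off())"
```

```text
the job is handed in; nothing more can be done
None
```

The massage stick is back in the rack's empty place. I gripped it at its middle, laid it along the clips and pressed it in small steps until it snapped past the lips onto its stops. I then eased the pressure, let go and moved clear. The job took about 11.5 s.

**Seating:** the press ended at TCP height 39.6 mm, which is the fully seated height, with about 27 N total felt (24 to 31 N allowing for the sideways part). In both camera views the stick lies level with and parallel to its neighbours, with the jaws closed over it in both clips. It is centred end to end to within about 1 mm of the neighbours' pattern.

**Untouched objects:** the dumbbell handle and the collar ring are where they were in the first picture. After letting go, the wrist force read about zero.

**Disagreement:** the two cameras differed by about 3 to 4 mm on the seat's position, mostly end to end. With the stick held above the clips, the top view put it up to 4 mm off across, while the side view agreed with the robot. The jaws' flare had room for that, and the final pictures show no misalignment.

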